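# Lay out a colouring place around the rooster drawing

## Task

Lay the next guest's colouring place around the rooster drawing, left and right as seen from the robot's side with the rooster upright: the ink pad left of the drawing with its long side along the drawing's edge and the wooden stamp standing centred on top of the pad, the red paint pot right of the drawing, and the blue pot behind the drawing, beyond the rooster's head. Centre each on its edge of the drawing with about 3 cm of bare table between, then put the eraser in the middle of the empty grey bay between the green and the pink markers in the open pen case. Everything must stand upright and let go; leave the yellow pot where it is.

Things in the scene. Friction and masses are not known exactly. Their poses are not given: they have to be found in the camera images.
- drawing: white card with a black rooster outline, fixed to the table, 120 (x) by 100 (y), 3 thick. Origin: centre of its underside on the table. Its +x points behind (to the edge by the rooster's head, away from the robot), +y to the left as the reader on the robot's side sees it, z up. It turns up to 12 degrees either way.
- case: open pen case, black and grey, fixed to the table, 150 (x) by 146 (y). Three green markers lie along x on its +y (left) side, three pink ones on its -y side; between them a flat empty grey bay 56 wide (y), about 138 long (x), whose floor is 14 above the table; marker tops and rim are 18 above the table. Origin: centre of its underside on the table, straight below the bay's middle. It turns up to 12 degrees.
- inkpad: ink pad, loose, flat black block with a dark violet felt top, 76 (x) by 48 (y), 16 high (felt 68 by 40, its top 16 above the underside), about 90 g. Origin: centre of its underside; x along its length, z up. At the start its length lies roughly across, along world y.
- stamp: wooden hand stamp, loose, upright: dark block 44 (x) by 30 (y), 18 high, with a lighter round handle standing on its middle, from 18 up to 54 above the underside, diameter 20 at the foot, 24 from 30 to 50. About 60 g. Origin: centre of its underside, z up.
- redpot: red closed round paint pot, upright, diameter 42, height 46 (plain cylinder, lid the same colour, white band between), about 90 g. Origin: centre of its underside, z up.
- bluepot: blue closed round paint pot, upright, diameter 42, height 46 (plain cylinder, lid the same colour, white band between), about 90 g. Origin: centre of its underside, z up.
- yellowpot: yellow closed round paint pot, upright, diameter 42, height 46 (plain cylinder, lid the same colour, white band between), about 90 g. Origin: centre of its underside, z up. Not part of the layout: it stays where it is.
- eraser: white eraser block with a blue sleeve, loose, 50 (x) by 26 (y), 18 high, about 35 g. Origin: centre of its underside; x along its length, z up.
Mind the look-alikes: they are no part of the job. Several things look just like the eraser: the one meant starts nearest to the robot's base. Leave any turquoise look-alike of the stamp alone.

How it is judged:
By the outcome, as a careful person would: the job done as asked, in the order asked, and still so for the second after the job is handed in, with the robot touching nothing.
It also fails if it takes over 122 s, if anything falls off the work surface, if the arm or the gripper's body presses on something with over 40 N, if the wrist force passes 120 N, or if a joint passes its speed limit or range.

## Robot

A 6-joint arm with a two-finger parallel gripper is mounted at the origin on the work surface. World frame = base frame: x ahead of the robot, y to its left, z up, the work surface at z = 0. Lengths are in m, angles in rad, forces in N, time in s.
With the tool pointing down it reaches from about 0.425 to 0.95 m from the base axis. Payload 3.5 kg.
Tool frame: the origin (TCP) lies midway between the tips of the shut fingers; the grasp point (between the pads) lies 19 mm behind it; z points along the fingers, y is the line along which they close (so a half turn about z gives the same grasp; the last joint's range is limited). The gripper opens to 85 mm and grips with 20 to 120 N. Pads are 22 mm wide; open, the fingers measure 114 mm over their backs; the gripper's body (76 mm by 85 mm) begins 54 mm behind the grasp point. The pads swing forward as they close: fully open they stand 13 mm farther back than shut.
Start: joints at [-1.449, 0.286, 1.577, -0, 1.279, -0.15], TCP at [0.181, -0.65, 0.21] pointing down, gripper open.
Joint ranges: [-2.77, 2.77], [-0.9, 2.22], [0.21, 2.48], [-1.53, 4.67], [0.24, 2.81], [-2.84, 2.84]. Speed limits (rad/s): [2.79, 2.79, 3.14, 3.14, 3.14, 3.14].

## Interface

Orientations are given as a unit quaternion [x, y, z, w].
In Python, from plant import get_state, read_camera, ctrl gives the robot as it stands.
- The arm moves only by the shell command python3 -m crank 'ROWS' [FORCE]. ROWS is JSON, a list of rows, each a list of 3 entries, a list of its own where there are three numbers: the shift along the tool's x, y, z in mm, then the turn about the tool's z in degrees, then the closure in counts, from 0 (fully open) to 255 (shut). In form: [[[tx, ty, tz], yaw, claw], ...]. A call has 1 to 10 rows; each row is the pose to reach, as a shift and turn from the pose commanded when the call began, along the tool's axes at that moment; what a row does not reach only later rows make up. A row lasts 1/10 s, in which the tool goes at most 50 mm and 8.59 degrees, less where a joint would pass 70% of its speed; a pose out of reach is approached as far as the arm can. A call with a gripper value outside its range is refused whole. The fingers move at their own pace and stop on an object; FORCE is the grip in N (left out, the last holds). Time passes only in rows, so rows that repeat a pose let the fingers close. It gives the time, the measured TCP pose, the force, the opening and the grip force at its end, in the units of the state.
- get_state(): the state, without advancing time (a new reading comes with each control period).
- read_camera(name): name is "side" or "top" or "wrist"; returns a dict with "frame" (480x640x3 uint8, blue, green, red), "range_z" (480x640 float32, m along the optical axis (not along the pixel's ray), 0 where there is no reading), "vfov" (degrees; the focal length in pixels is half the picture's height over the tangent of half this angle, whatever the lens; pixels are square), "cx", "cy" (the principal point, pixels), "origin" and "orientation" of the camera in the world. Camera axes: x right, y down, z forward; pixel columns grow to the right and rows downward; lengths in m; the calibration is good to about 2 mm. A picture is of the moment at which its call begins.
- ctrl.sign_off(): hands the job in; it is judged then, once.
The state is a dict: "time": time; "qpos": joint angles; "dq": joint speeds; "joint_efforts": joint torques, N m; "eef_pos": TCP position; "tcp_rot": TCP orientation; "contact_force": force on the tool from outside, world axes, zero at the start; "wrist_torque": the same for the moment, N m; "opening": opening from 0.0 (shut) to 1.0 (fully open); "finger_force": force on a finger pad.
Only numpy, scipy, OpenCV 4.12 (cv2) and the standard library are available. Lean on these libraries where they do the work, as an engineer would, in place of code of your own. Each camera call takes 0.05 s, during which the arm holds its last target. There are 200 camera calls.

## Working session

There is one attempt and no reset: what is moved stays moved. The work goes in short steps, Python scripts to look and compute and a shell command to move; the robot and the scene stay as the last step left them, time stands still between calls to the robot, and variables do not carry over. Pictures are saved under pics/ and viewed, at most 14 in all, crops included, and the job is handed in when it is done.

```bash
ls; mkdir -p pics; cat > h.py <<'E'
import numpy as np, cv2, pickle
from scipy.spatial.transform import Rotation as R
def grab(name,fn):
    from plant import read_camera
    d=read_camera(name); cv2.imwrite(f'pics/{fn}.png',d['frame']); pickle.dump(d,open(f'{fn}.pkl','wb')); return d
def load(fn): return pickle.load(open(f'{fn}.pkl','rb'))
def xyz(d):
    """world points for every pixel"""
    h,w=d['range_z'].shape; f=h/2/np.tan(np.radians(d['vfov'])/2)
    v,u=np.mgrid[:h,:w]; z=d['range_z']
    p=np.stack([(u-d['cx'])/f*z,(v-d['cy'])/f*z,z],-1)
    return p@R.from_quat(d['orientation']).as_matrix().T+np.array(d['origin'])
def ray(d,u,v,z):
    """pixel to world at height z"""
    h=d['frame'].shape[0]; f=h/2/np.tan(np.radians(d['vfov'])/2)
    r=R.from_quat(d['orientation']).as_matrix()@np.array([(u-d['cx'])/f,(v-d['cy'])/f,1]); o=np.array(d['origin'])
    return o+r*(z-o[2])/r[2]
E
python3 - <<'E'
from h import *
from plant import get_state
for n in('top','side'):
    d=grab(n,n+'0'); print(n,d['vfov'],d['cx'],d['cy'],d['origin'],d['orientation'])
print(get_state())
E
```

```text
pics
top 55.58904526870702 323.4349566617418 239.95111630655478 [ 0.42127059 -0.0059612   0.94386797] [ 0.70969993 -0.70236305  0.03291507 -0.0439176 ]
side 43.08242044649003 329.2468913350505 248.34259953478963 [0.10971926 0.85061468 0.85430331] [-0.20177152  0.88638119 -0.40676999  0.09030406]
{'time': 0.1, 'qpos': array([-1.44904804e+00,  2.87099330e-01,  1.57804404e+00, -3.15989287e-05,
        1.27861335e+00, -1.49998413e-01]), 'dq': array([ 8.65966260e-05, -3.84833357e-04, -5.00657439e-03, -3.22349546e-04,
       -1.72384388e-03, -2.44685768e-04]), 'joint_efforts': array([ 6.20028859e-04, -4.07297051e+01, -2.93697488e+01, -1.21794715e-04,
        3.43955631e-03, -7.26495216e-06]), 'eef_pos': array([ 0.18112164, -0.64957266,  0.20896344]), 'tcp_rot': array([ 9.90782210e-01,  1.35460110e-01,  1.59877116e-07, -1.08213886e-03]), 'contact_force': array([ 0.30476195,  0.24019717, -0.05444687]), 'wrist_torque': array([ 0.01135386,  0.01309705, -0.02288036]), 'finger_force': 0.0, 'opening': 0.9944850471379478}
```

View pics/top0.png

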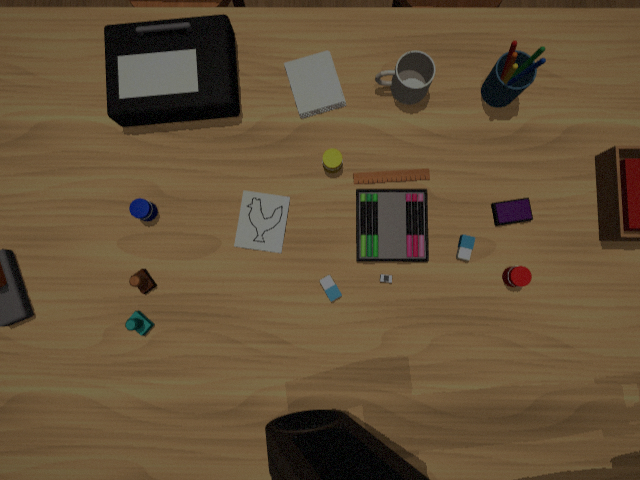

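View pics/side0.png

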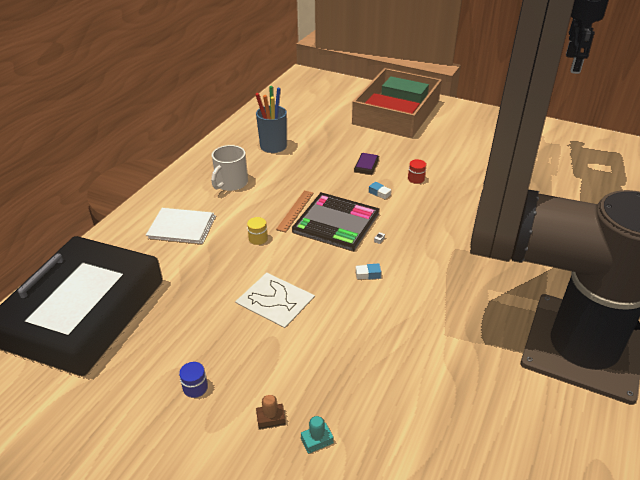

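The top view shows the drawing at (262,222) with the rooster's head toward the top of the image. The case is at (392,225), ink pad (512,212), red pot (517,277), blue pot (143,210), stamp (143,281) and turquoise look-alike (139,323). The yellow pot is at (333,160). Eraser candidates are at (330,288) and (466,248), with a tiny one at (386,279).

```bash
python3 - <<'E'
from h import *
d=load('top0'); P=xyz(d); 
def rect(name,box,zlo,zhi,msk=None):
    u0,v0,u1,v1=box; p=P[v0:v1,u0:u1]; m=(p[...,2]>zlo)&(p[...,2]<zhi)
    if msk is not None: m&=msk[v0:v1,u0:u1]
    q=p[m]; (c,s,a)=cv2.minAreaRect((q[:,:2]*1000).astype(np.float32))
    print(name,len(q),'c',np.round(c,1),'s',np.round(s,1),'a',round(a,1),'mean',np.round(q.mean(0)*1000,1),'zmed',round(np.median(q[:,2])*1000,1))
rect('table',(180,300,260,380),-.05,.05)
fr=d['frame'].astype(int)
white=(fr.min(-1)>110)
rect('drawing',(225,180,300,262),-.02,.02,fr.min(-1)>130)
rect('case',(345,182,440,268),.008,.03)
rect('pad',(485,190,540,232),.009,.03)
rect('red',(495,255,540,298),.04,.06)
rect('blue',(120,190,165,230),.04,.06)
rect('yellow',(315,140,350,180),.04,.06)
rect('stampbase',(120,262,165,300),.010,.024)
rect('stamptop',(120,262,165,300),.045,.06)
rect('turqtop',(115,303,165,345),.045,.06)
rect('er1',(312,270,350,308),.01,.03)
rect('er2',(450,230,482,268),.01,.03)
rect('er3',(374,270,398,288),.004,.03)
a=cv2.resize(d['frame'][170:310,100:320],None,fx=3.6,fy=3.6,interpolation=cv2.INTER_CUBIC)
b=cv2.resize(d['frame'][170:310,320:540],None,fx=3.6,fy=3.6,interpolation=cv2.INTER_CUBIC)
cv2.imwrite('pics/a.png',cv2.convertScaleAbs(a,alpha=1.3)); cv2.imwrite('pics/b.png',cv2.convertScaleAbs(b,alpha=1.5))
E
```

```text
table 6377 c [318.1 220.4] s [159.8 165.8] a 0.9 mean [3.178e+02 2.195e+02 1.000e-01] zmed 0.1
drawing 0 c [0. 0.] s [0. 0.] a 0.0 mean [nan nan nan] zmed nan
case 5134 c [ 557.1 -131. ] s [149.3 146.6] a 0.6 mean [ 555.9 -131.    15.8] zmed 15.8
pad 859 c [ 587.5 -379.4] s [48.3 77.5] a 9.5 mean [ 586.7 -378.1   15.4] zmed 15.6
red 360 c [ 454. -378.] s [39.1 40.6] a 1.3 mean [ 453.2 -376.8   45.9] zmed 45.9
blue 333 c [581.5 380.3] s [39.2 40.9] a 2.0 mean [581.4 379.5  45.9] zmed 46.0
yellow 318 c [687.9  -7. ] s [40.4 39.3] a 13.1 mean [687.2  -6.9  46. ] zmed 46.1
stampbase 218 c [436.  378.4] s [44.6 30.9] a 36.3 mean [435.  372.   17.2] zmed 17.4
stamptop 124 c [436. 378.] s [23.5 22.2] a 71.7 mean [435.8 376.6  52.9] zmed 53.3
turqtop 126 c [351.5 381.4] s [23.4 21.3] a 89.5 mean [351.4 379.5  52.7] zmed 53.0
er1 318 c [426.6  -5.3] s [49.9 26. ] a 30.7 mean [426.4  -5.3  18. ] zmed 18.0
er2 337 c [ 511.2 -280.9] s [27.8 49.6] a 75.2 mean [ 511.7 -280.    18. ] zmed 18.2
er3 89 c [ 447.6 -113.8] s [20.8 31.7] a 12.1 mean [ 447.4 -117.8   12.1] zmed 12.2<stdin>:7: RuntimeWarning: Mean of empty slice.
  ret = um.true_divide(
  return _methods._mean(a, axis=axis, dtype=dtype,
  ret = ret.dtype.type(ret / rcount)
```

View pics/a.png

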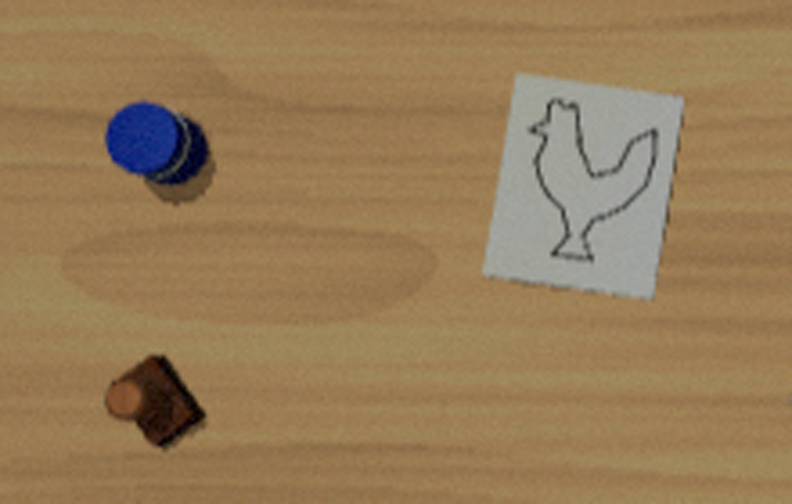

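View pics/b.png

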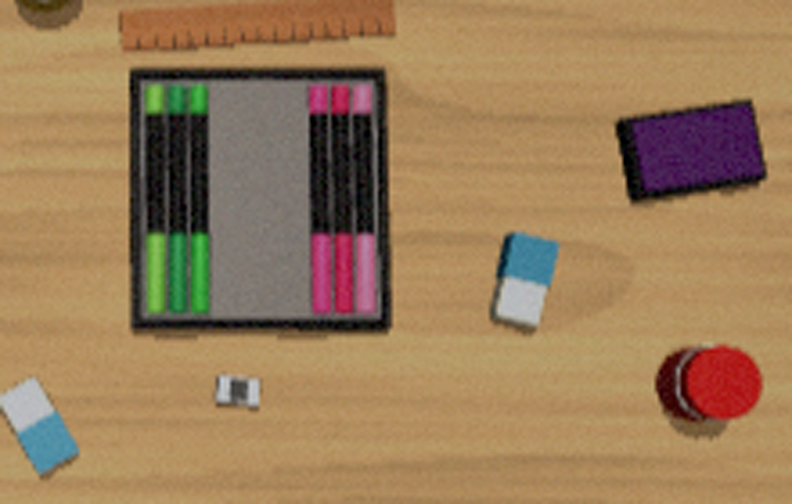

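Crop a puts the drawing's corners at about (517,73), (683,96), (655,299) and (484,275), with the head toward the far edge. Crop b shows the grey bay spanning u 210–308. The eraser nearest the base is the one at the lower left of that crop.

```bash
cat >> h.py <<'E'
def go(x,y,z,ang,rel=None):
    """print tool shift (mm) and yaw (deg) from the present pose to TCP x,y,z (mm), tool-x at world angle ang (deg, mod 180; rel: exact turn of tool x in world)"""
    from plant import get_state
    s=get_state(); M=R.from_quat(s['tcp_rot']).as_matrix(); p=np.array(s['eef_pos'])*1000
    cur=np.degrees(np.arctan2(M[1,0],M[0,0])); q1=np.arctan2(y,x)
    best=None
    for k in range(-3,4):
        dw=(ang+180*k-cur) if rel is None else rel
        q6=s['qpos'][5]+(q1-s['qpos'][0])-np.radians(dw)
        if abs(q6)<2.6 and (best is None or abs(dw)<abs(best)): best=dw
    sh=M.T@(np.array([x,y,z])-p)
    print('at',np.round(p,1),'ang',round(cur,2),'shift',np.round(sh,1),'yaw',round(-best,1),'rows',int(np.ceil(max(np.linalg.norm(sh)/50,abs(best)/8.59))),'f',np.round(s['contact_force'],1),'op',round(s['opening'],3),'ff',s['finger_force'])
E
python3 - <<'E'
from h import *
d=load('top0')
c=np.array([ray(d,100+u/3.6,170+v/3.6,.003)[:2]*1000 for u,v in[(517,73),(683,96),(655,299),(484,275)]])
print(c.round(1)); C=c.mean(0)
ex=(c[0]+c[1]-c[2]-c[3])/2; ey=(c[0]+c[3]-c[1]-c[2])/2
print(C,np.linalg.norm(ex),np.linalg.norm(ey),np.degrees(np.arctan2(ex[1],ex[0])),np.degrees(np.arctan2(-ey[0],ey[1])))
# refined: saturation mask
hsv=cv2.cvtColor(d['frame'],cv2.COLOR_BGR2HSV)[180:262,225:300]; m=(hsv[...,1]<45).astype(np.uint8)
n,l,st,_=cv2.connectedComponentsWithStats(m); k=1+st[1:,4].argmax()
v,u=np.where(l==k); q=np.array([ray(d,a+225,b+180,.003)[:2]*1000 for a,b in zip(u,v)],np.float32)
print(cv2.minAreaRect(q),q.mean(0),len(q))
go(587.5,-379.4,120,9.5)
E
```

```text
[[627.7 178.9]
 [614.8  81.2]
 [495.7  95.1]
 [508.6 194.4]]
[561.70407393 137.39483424] 119.96735702382082 99.33700599213657 -7.03923731880822 -7.471332190923648
((562.2222290039062, 138.65234375), (99.82550811767578, 120.1920166015625), 82.392333984375) [561.8151 138.6581] 2700
at [ 181.1 -649.6  209. ] ang 15.57 shift [ 464.  -151.    89.4] yaw 6.1 rows 10 f [ 0.3  0.2 -0.1] op 0.994 ff 0.0
```

```bash
python3 -m crank '[[[464,-151,0],6,0],[[464,-151,0],6,0],[[464,-151,0],6,0],[[464,-151,0],6,0],[[464,-151,0],6,0],[[464,-151,0],6,0],[[464,-151,0],6,0],[[464,-151,0],6,0],[[464,-151,0],6,0],[[464,-151,0],6,0]]' 40
python3 - <<'E'
from h import *
d=grab('wrist','w1'); P=xyz(d); m=(P[...,2]>.009)&(P[...,2]<.022)&(np.hypot(P[...,0]-.587,P[...,1]+.379)<.06)
print(m.sum(),cv2.minAreaRect((P[m][:,:2]*1000).astype(np.float32)))
go(587.5,-379.4,3,9.5)
E
```

```text
time: 1.1
eef_pos: [0.5896, -0.3778, 0.2095]
tcp_rot: [0.996, 0.084, -0.0, -0.001]
contact_force: [0.3, -1.5, 0.5]
opening: 0.998
finger_force: 0.0
4390 ((587.406005859375, -379.4745788574219), (48.20436096191406, 76.3716049194336), 8.772075653076172)
at [ 593.4 -374.1  209.3] ang 9.87 shift [ -7.4   4.8 206.3] yaw 0.4 rows 5 f [0.5 2.1 0.2] op 1.002 ff 0.0
```

View pics/w1.png

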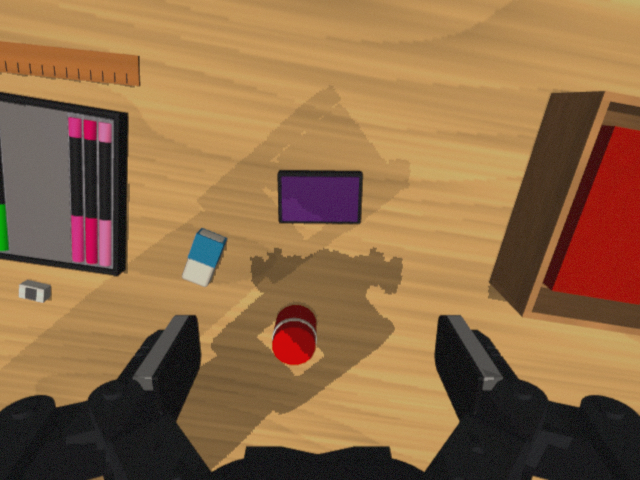

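The wrist picture shows the pad at (320,197), seen square-on, with the red pot nearer at (295,335). The fingers close along the picture's horizontal, which is the pad's length, so the tool needs a quarter turn.

```bash
python3 -m crank '[[[0,0,0],-80,0],[[0,0,0],-80,0],[[0,0,0],-80,0],[[0,0,0],-80,0],[[0,0,0],-80,0],[[0,0,50],-80,0],[[0,0,80],-80,0],[[0,0,100],-80,0],[[0,0,100],-80,0],[[0,0,100],-80,0]]'
python3 -m crank '[[[0,0,0],-9,0],[[0,0,0],-9,0],[[0,0,0],-9,0],[[0,0,0],-9,0]]'
python3 - <<'E'
from h import *
go(587.5,-379.4,3,98.8)
E
```

```text
time: 2.15
eef_pos: [0.5864, -0.3795, 0.1076]
tcp_rot: [0.708, 0.706, -0.0, -0.002]
contact_force: [0.1, 0.1, -0.3]
opening: 1.003
finger_force: 0.0
time: 2.55
eef_pos: [0.5875, -0.3802, 0.11]
tcp_rot: [0.653, 0.757, 0.0, -0.0]
contact_force: [-0.8, 0.6, 0.4]
opening: 1.0
finger_force: 0.0
at [ 587.5 -380.2  110. ] ang 98.45 shift [  0.7   0.2 107. ] yaw -0.4 rows 3 f [-0.8  0.6  0.4] op 1.0 ff 0.0
```

```bash
python3 -m crank '[[[0,0,45],0,0],[[0,0,80],0,0],[[0,0,100],0,0],[[0,0,106],0,0],[[0,0,106],0,0],[[0,0,106],0,0],[[0,0,106],0,255],[[0,0,106],0,255],[[0,0,106],0,255],[[0,0,106],0,255]]' 40
python3 -m crank '[[[0,0,0],0,255],[[0,0,0],0,255],[[0,0,0],0,255],[[0,0,0],0,255]]' 40
python3 -m crank '[[[0,0,-15],0,255],[[0,0,-40],0,255],[[0,0,-80],0,255],[[0,0,-80],0,255],[[0,0,-80],0,255]]' 40
python3 - <<'E'
from h import *
go(575.2,241.2,83,172.7)
E
```

```text
time: 3.55
eef_pos: [0.5879, -0.3803, 0.0048]
tcp_rot: [0.652, 0.758, 0.0, 0.0]
contact_force: [-1.0, 0.4, 0.6]
opening: 0.327
finger_force: 0.0
time: 3.95
eef_pos: [0.5876, -0.3802, 0.0041]
tcp_rot: [0.652, 0.758, -0.0, -0.0]
contact_force: [0.1, -0.4, 0.2]
opening: -0.001
finger_force: 0.0
time: 4.45
eef_pos: [0.5889, -0.3812, 0.0875]
tcp_rot: [0.652, 0.758, -0.0, 0.003]
contact_force: [0.5, 0.2, -0.9]
opening: 0.0
finger_force: 0.0
at [ 588.9 -381.2   87.5] ang 98.58 shift [617.5  79.2   2.4] yaw -74.1 rows 13 f [ 0.5  0.2 -0.9] op 0.0 ff 0.0
```

```bash
python3 -m crank '[[[0,0,-50],0,0],[[0,0,-100],0,0],[[0,0,-110],0,0],[[0,0,-110],0,0],[[0,0,-110],0,0],[[0,0,-110],0,0]]' 40
python3 - <<'E'
from h import *
d=grab('wrist','w2'); P=xyz(d); m=(P[...,2]>.009)&(P[...,2]<.022)&(np.hypot(P[...,0]-.587,P[...,1]+.379)<.09)
print(m.sum(),cv2.minAreaRect((P[m][:,:2]*1000).astype(np.float32)),np.median(P[m][:,2]))
go(587.5,-379.4,3,98.8)
E
```

```text
time: 5.05
eef_pos: [0.5863, -0.379, 0.1904]
tcp_rot: [0.652, 0.758, 0.0, -0.003]
contact_force: [-0.9, -0.0, -0.3]
opening: 0.989
finger_force: 0.0
4848 ((587.65478515625, -379.61993408203125), (47.999141693115234, 76.35902404785156), 9.08139705657959) 0.015397172591490843
at [ 586.4 -379.1  190.6] ang 98.57 shift [ -1.3   1.7 187.6] yaw -0.2 rows 4 f [-0.8  0.4 -0.8] op 1.0 ff 0.0
```

View pics/w2.png

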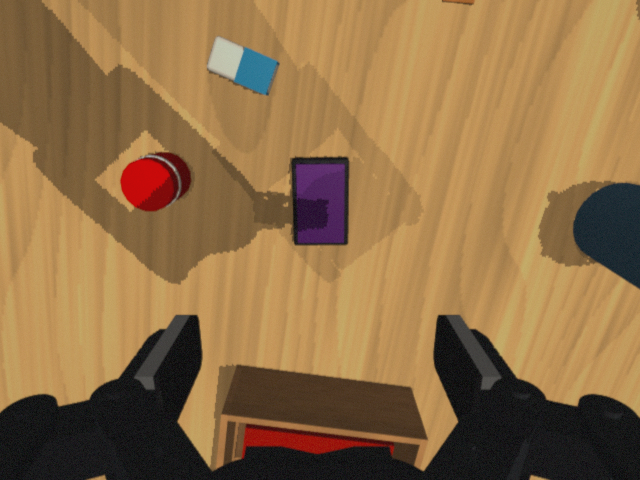

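Pad unmoved at (320,200); the red pot is at (150,183). The fingers shut at z = 4 mm without touching it, so the TCP doesn't agree with where I think it is. I'll check where the fingertips are according to the wrist depth.

```bash
python3 - <<'E'
from h import *
d=load('w2'); P=xyz(d); print(d['origin'],R.from_quat(d['orientation']).as_matrix().round(3), d['vfov'],d['cx'],d['cy'])
for u,v in[(193,318),(180,330),(440,318),(455,330),(190,370),(450,370),(150,183),(320,200)]: print(u,v,P[v,u].round(4), d['range_z'][v,u])
d=load('w1');P=xyz(d);print(d['origin'],P[330,295])
E
```

```text
[ 0.57454448 -0.30012103  0.35418942] [[ 0.989  0.143  0.042]
 [ 0.149 -0.941 -0.305]
 [-0.004  0.308 -0.951]] 60.67264968168549 317.3512476699015 237.15382712414998
193 318 [ 0.5426 -0.3746  0.2305] 0.13901249
180 330 [ 0.5408 -0.3747  0.2386] 0.13133886
440 318 [ 0.6262 -0.3631  0.2282] 0.14130384
455 330 [ 0.6281 -0.3619  0.2377] 0.13186565
190 370 [ 0.545  -0.3886  0.2395] 0.13487527
450 370 [ 0.6281 -0.3738  0.2423] 0.13122016
150 183 [ 0.4561 -0.3754  0.0458] 0.31141737
320 200 [ 0.5868 -0.3757  0.0161] 0.3452048
[ 0.66856015 -0.36443886  0.37284434] [ 0.47098335 -0.37670725  0.04595769]
```

```bash
python3 - <<'E'
from h import *
for n in('w1','w2'):
    d=load(n); P=xyz(d); z=P[...,2]; 
    m=(z>.12)&(d['range_z']>0); m[:300]=False
    for lo,hi in((0,320),(320,640)):
        mm=m.copy(); mm[:,:lo]=0; mm[:,hi:]=0; i=np.argsort(z[mm])[:8]
        vu=np.argwhere(mm)[i]; print(n,vu[0:8:3].tolist(),P[mm][i][::3].round(4).tolist(),np.percentile(z[mm],[.1,1,5,20]).round(4))
    v,u=np.where(m); print(v.min())
E
```

```text
w1 [[342, 199], [330, 198], [346, 200]] [[0.5792, -0.3356, 0.243], [0.5843, -0.3349, 0.2433], [0.5779, -0.3362, 0.2435]] [0.2443 0.2482 0.2576 0.2811]
w1 [[337, 436], [321, 438], [346, 435]] [[0.5955, -0.4204, 0.2423], [0.6024, -0.419, 0.2432], [0.5926, -0.4204, 0.2437]] [0.2442 0.248  0.2572 0.281 ]
315
w2 [[342, 201], [356, 202], [344, 201]] [[0.5442, -0.3883, 0.2235], [0.5451, -0.3939, 0.2238], [0.5444, -0.3888, 0.224]] [0.225  0.2289 0.2383 0.262 ]
w2 [[344, 434], [325, 436], [345, 434]] [[0.6287, -0.3765, 0.223], [0.6274, -0.3684, 0.2236], [0.6285, -0.3765, 0.2238]] [0.2245 0.2285 0.238  0.2618]
315
```

The fingertips actually sit about 33 mm above the reported TCP when open, against 13 mm expected. That means the reported point lies about 20 mm beyond the shut tips, so I'll aim 20 mm or more lower and watch the force.

```bash
python3 -m crank '[[[-1,1,50],0,0],[[-1,1,100],0,0],[[-1,1,150],0,0],[[-1,1,175],0,0],[[-1,1,190],0,0],[[-1,1,195],0,0],[[-1,1,195],0,0],[[-1,1,195],0,0]]' 40
python3 - <<'E'
from h import *
go(587.6,-379.6,-21,98.9)
d=grab('wrist','w3'); P=xyz(d); z=P[...,2]; m=np.zeros(z.shape,bool); m[318:400,150:205]=1; m[318:400,430:480]=1; m&=d['range_z']>0
print(np.percentile(z[m],[1,5,20]).round(4))
E
```

```text
time: 5.9
eef_pos: [0.5901, -0.3821, 0.0015]
tcp_rot: [0.652, 0.758, -0.0, 0.002]
contact_force: [0.4, 0.3, 1.0]
opening: 0.997
finger_force: 0.0
at [ 590.1 -382.1    1.5] ang 98.58 shift [ 2.9 -2.2 22.5] yaw -0.3 rows 1 f [0.4 0.3 1. ] op 0.997 ff 0.0
[-0.0013 -0.0008  0.0009]
```

View pics/w3.png

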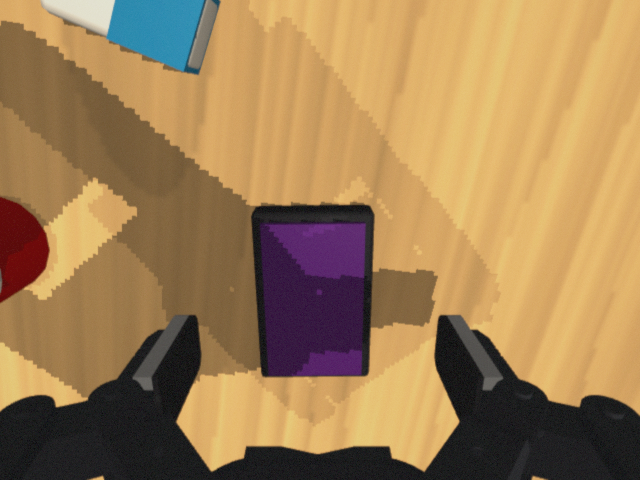

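The fingers are at about (190,320) and (440,320), clearly above and beside the pad, which spans u 253–373. I can go lower safely.

```bash
python3 -m crank '[[[0,0,10],0,0],[[0,0,18],0,0],[[0,0,22],0,0],[[0,0,22],0,0],[[0,0,22],0,0],[[0,0,22],0,100],[[0,0,22],0,100],[[0,0,22],0,255],[[0,0,22],0,255],[[0,0,22],0,255]]' 40
python3 -m crank '[[[0,0,0],0,255],[[0,0,0],0,255],[[0,0,0],0,255]]' 40
python3 - <<'E'
from h import *
go(575.2,241.2,60,172.7)
E
```

```text
time: 6.95
eef_pos: [0.5892, -0.3814, -0.0221]
tcp_rot: [0.652, 0.758, -0.0, 0.001]
contact_force: [0.5, 1.1, 1.9]
opening: 0.547
finger_force: 43.5
time: 7.25
eef_pos: [0.5892, -0.3814, -0.0222]
tcp_rot: [0.652, 0.758, -0.0, 0.001]
contact_force: [-0.1, 0.6, 3.6]
opening: 0.548
finger_force: 43.7
at [ 589.2 -381.4  -22.2] ang 98.57 shift [617.7  79.  -82.7] yaw -74.1 rows 13 f [-0.1  0.6  3.6] op 0.548 ff 43.67803752422333
```

```bash
python3 -m crank '[[[0,0,-20],0,255],[[0,0,-60],0,255],[[40,0,-82],0,255],[[85,11,-82],-7,255],[[130,17,-82],-14,255],[[175,22,-82],-22,255],[[220,28,-82],-30,255],[[265,34,-82],-38,255],[[310,40,-82],-46,255],[[310,40,-82],-46,255]]' 40
python3 - <<'E'
from h import *
go(575.2,241.2,60,172.7)
E
```

```text
time: 8.25
eef_pos: [0.5806, -0.0632, 0.0592]
tcp_rot: [0.301, 0.954, 0.001, -0.001]
contact_force: [-1.2, -0.7, -0.8]
opening: 0.552
finger_force: 43.2
at [580.6 -63.2  59.2] ang 145.0 shift [ 1.791e+02  2.462e+02 -1.000e-01] yaw -27.7 rows 7 f [-1.2 -0.7 -0.8] op 0.552 ff 43.1891655921936
```

```bash
python3 -m crank '[[[28,38,0],-7,255],[[56,75,0],-14,255],[[84,112,0],-21,255],[[112,150,0],-28,255],[[140,187,0],-28,255],[[165,221,0],-28,255],[[186,248,0],-28,255],[[186,248,0],-28,255],[[186,248,0],-28,255],[[186,248,0],-28,255]]' 40
python3 -m crank '[[[0,0,0],0,255],[[0,0,0],0,255],[[0,0,0],0,255]]' 40
python3 - <<'E'
from h import *
d=grab('wrist','w4')
go(575.2,241.2,-22,172.7)
E
```

```text
time: 9.25
eef_pos: [0.5744, 0.2401, 0.0593]
tcp_rot: [0.065, 0.998, -0.0, -0.0]
contact_force: [0.2, 0.3, -1.0]
opening: 0.551
finger_force: 43.2
time: 9.55
eef_pos: [0.5745, 0.2405, 0.0593]
tcp_rot: [0.065, 0.998, -0.0, -0.0]
contact_force: [-0.8, 0.3, -1.1]
opening: 0.552
finger_force: 43.2
at [574.5 240.7  59.3] ang 172.51 shift [-0.6  0.6 81.3] yaw -0.2 rows 2 f [-0.4  0.8 -1.1] op 0.552 ff 43.188443183898926
```

View pics/w4.png

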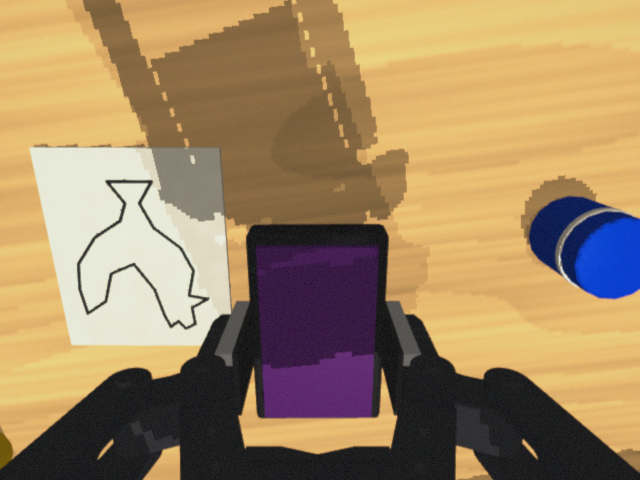

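The drawing is seen from behind, at u 30–230 and v 148–345. The pad is held level, parallel to the drawing's edge, between u 248 and 388. I'll measure both from this view.

```bash
cat >> h.py <<'E'
def rect(P,x,y,r,zlo,zhi,lab=''):
    m=(P[...,2]>zlo)&(P[...,2]<zhi)&(np.hypot(P[...,0]*1000-x,P[...,1]*1000-y)<r)
    q=P[m]; c,s,a=cv2.minAreaRect((q[:,:2]*1000).astype(np.float32)); print(lab,m.sum(),np.round(c,1),np.round(s,1),round(a,1),'z',np.round(np.percentile(q[:,2]*1000,[5,50,95]),1))
E
python3 - <<'E'
from h import *
d=load('w4'); P=xyz(d)
violet=(d['frame'][...,0].astype(int)-d['frame'][...,1]>30)
Q=P.copy(); Q[~violet]=np.nan; rect(Q,575,240,60,.06,.13,'felt')
c=np.array([ray(d,u,v,.003)[:2]*1000 for u,v in[(71,345),(31,148),(220,148),(231,345)]]); print(c.round(1))
Cc=[c[0],c[1],c[2]]; e=c[0]-c[1]; print(np.linalg.norm(e),np.degrees(np.arctan2(e[1],e[0])), (c[0]+c[2])/2, np.linalg.norm(c[2]-c[1]))
E
```

```text
felt 19502 [572.9 240.7] [41.1 70. ] 82.6 z [96.2 97.1 98. ]
[[615.5  81.9]
 [497.3  98.9]
 [510.3 197.4]
 [628.5 179.7]]
119.4347189614722 -8.199432755665459 [562.92611642 139.64786071] 99.3657642739305
```

```bash
python3 -m crank '[[[-3,2,40],0,255],[[-3,2,65],0,255],[[-3,2,76],0,255],[[-3,2,80.5],0,255],[[-3,2,80.5],0,255],[[-3,2,80.5],0,255],[[-3,2,80.5],0,70],[[-3,2,80.5],0,70],[[-3,2,80.5],0,70],[[-3,2,80.5],0,70]]' 40
python3 -m crank '[[[0,0,-20],0,70],[[0,0,-60],0,70],[[0,0,-110],0,50],[[0,0,-150],0,0],[[0,0,-180],0,0],[[0,0,-180],0,0],[[0,0,-180],0,0],[[0,0,-180],0,0]]' 40
python3 - <<'E'
from h import *
d=grab('wrist','w5'); P=xyz(d); rect(P,576,242,55,.009,.025,'pad')
rect(P,436,378,40,.04,.06,'stamptop'); rect(P,436,378,40,.01,.024,'stampbase'); rect(P,582,380,40,.04,.06,'blue')
go(436,378,140,0)
E
```

```text
time: 10.6
eef_pos: [0.5778, 0.2431, -0.0209]
tcp_rot: [0.065, 0.998, 0.0, 0.0]
contact_force: [0.1, -0.7, 0.0]
opening: 0.724
finger_force: 0.0
time: 11.4
eef_pos: [0.5763, 0.2427, 0.1566]
tcp_rot: [0.065, 0.998, -0.001, -0.002]
contact_force: [-0.7, -0.4, 0.1]
opening: 1.0
finger_force: 0.0
pad 5840 [576.8 243.8] [48.1 76.1] 83.0 z [11.8 15.5 16.8]Traceback (most recent call last):
  File "<stdin>", line 3, in <module>
  File "h.py", line 32, in rect
    q=P[m]; c,s,a=cv2.minAreaRect((q[:,:2]*1000).astype(np.float32)); print(lab,m.sum(),np.round(c,1),np.round(s,1),round(a,1),'z',np.round(np.percentile(q[:,2]*1000,[5,50,95]),1))
                                                                                                                                            ~~~~~~~~~~~~~^^^^^^^^^^^^^^^^^^^^^^^
    return _quantile_unchecked(
        a, q, axis, out, overwrite_input, method, keepdims, weights)
    return _ureduce(a,
                    func=_quantile_ureduce_func,
    ...<5 lines>...
                    overwrite_input=overwrite_input,
                    method=method)
    r = func(a, **kwargs)
    result = _quantile(arr,
                       quantiles=q,
    ...<2 lines>...
                       out=out,
                       weights=wgt)
    slices_having_nans = np.isnan(arr[-1, ...])
                                  ~~~^^^^^^^^^
IndexError: index -1 is out of bounds for axis 0 with size 0
```

```bash
python3 - <<'E'
from h import *
go(436,378,120,180)
E
```

```text
at [576.2 242.6 156.2] ang 172.57 shift [156.4 116.2  36.6] yaw -7.4 rows 4 f [-0.5 -0.1  0.4] op 1.001 ff 0.0
```

```bash
python3 -m crank '[[[40,29,9],-7,0],[[80,58,18],-7,0],[[120,87,27],-7,0],[[156,116,36],-7,0],[[156,116,36],-7,0],[[156,116,36],-7,0],[[156,116,36],-7,0]]' 30
python3 - <<'E'
from h import *
d=grab('wrist','w6'); P=xyz(d)
rect(P,436,378,40,.045,.06,'stamptop'); rect(P,436,378,40,.01,.021,'stampbase')
go(436,378,4,180)
E
```

```text
time: 12.15
eef_pos: [0.4383, 0.3775, 0.1221]
tcp_rot: [0.004, 1.0, -0.0, -0.0]
contact_force: [0.4, -0.2, 0.1]
opening: 1.0
finger_force: 0.0
stamptop 1191 [435.4 379.3] [23.4 23.2] 51.3 z [48.7 53.2 54.6]
stampbase 1545 [435.6 379.3] [44.3 30.4] 37.3 z [13.6 17.5 18.8]
at [438.8 377.4 122.5] ang 179.49 shift [  2.8   0.6 118.5] yaw -0.5 rows 3 f [0.3 0.8 0.2] op 0.999 ff 0.0
```

View pics/w6.png

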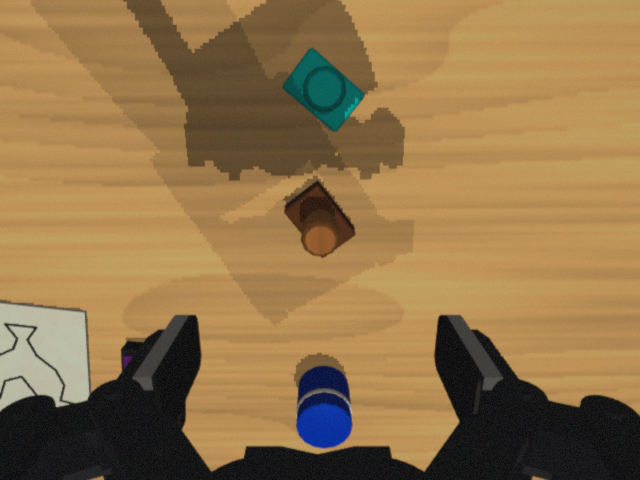

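The wooden stamp is at (320,215), between the fingers. The turquoise one is farther up at (323,90), and the blue pot behind at (325,405). Descending.

```bash
python3 -m crank '[[[3,1,45],0,0],[[3,1,90],0,0],[[3,1,110],0,0],[[3,1,118],0,0],[[3,1,118],0,0],[[3,1,118],0,0],[[3,1,118],0,255],[[3,1,118],0,255],[[3,1,118],0,255],[[3,1,118],0,255]]' 30
python3 -m crank '[[[0,0,0],0,255],[[0,0,0],0,255],[[0,0,-20],0,255],[[0,0,-60],0,255],[[0,0,-90],0,255],[[0,0,-90],0,255],[[0,0,-90],0,255]]' 30
python3 - <<'E'
from h import *
go(576.8,243.8,94,180-44.2)
E
```

```text
time: 13.2
eef_pos: [0.4351, 0.3794, 0.0053]
tcp_rot: [0.004, 1.0, 0.0, 0.0]
contact_force: [-0.8, -0.4, 0.5]
opening: 0.329
finger_force: 0.0
time: 13.9
eef_pos: [0.435, 0.3793, 0.095]
tcp_rot: [0.004, 1.0, 0.0, 0.0]
contact_force: [0.6, -0.8, -1.5]
opening: 0.269
finger_force: 29.6
at [435.  379.3  95. ] ang 179.58 shift [-142.8 -134.5    1.1] yaw 43.8 rows 6 f [ 0.6 -0.8 -1.5] op 0.269 ff 29.6230948070297
```

```bash
python3 -m crank '[[[-30,-28,0],8,255],[[-60,-57,0],16,255],[[-90,-85,0],24,255],[[-115,-109,0],32,255],[[-135,-126,0],40,255],[[-143,-134,0],44,255],[[-143,-134,0],44,255],[[-143,-134,0],44,255],[[-143,-134,0],44,255]]' 30
python3 - <<'E'
from h import *
d=grab('wrist','w7'); P=xyz(d)
rect(P,576,243,40,.137,.155,'top'); rect(P,576,243,40,.095,.112,'base');rect(P,576,242,55,.009,.025,'pad')
go(576.8,243.8,22.5,135.4)
E
```

```text
time: 14.8
eef_pos: [0.5754, 0.2447, 0.0934]
tcp_rot: [0.377, 0.926, -0.001, -0.001]
contact_force: [0.9, 0.2, -0.0]
opening: 0.269
finger_force: 29.6
top 6615 [574.4 244.7] [57.6 24.4] 45.8 z [138.  141.9 152.5]
base 3554 [573.3 244.4] [30.1 40.1] 83.1 z [ 97.3 105.6 107.9]
pad 6528 [576.7 243.7] [48.1 75.9] 83.2 z [11.6 15.4 16.6]
at [575.7 244.8  93.9] ang 135.69 shift [-1.6  0.2 71.4] yaw 0.3 rows 2 f [-0.6  0.4 -0.2] op 0.269 ff 29.634226539346855
```

View pics/w7.png

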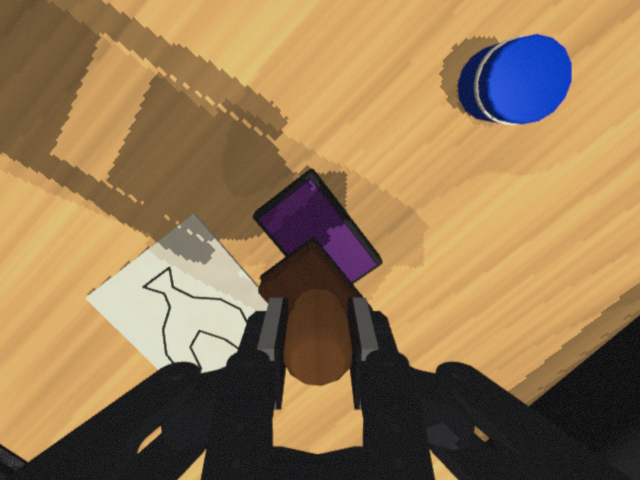

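The stamp hangs upright in the grip at (315,320), above the pad at (318,225) and aligned with it. Lowering it now.

```bash
python3 -m crank '[[[-1.5,0.3,35],0,255],[[-1.5,0.3,58],0,255],[[-1.5,0.3,68],0,255],[[-1.5,0.3,72],0,255],[[-1.5,0.3,72.5],0,255],[[-1.5,0.3,72.5],0,255],[[-1.5,0.3,72.5],0,255]]' 30
python3 -m crank '[[[0,0,0],0,150],[[0,0,0],0,120],[[0,0,0],0,100],[[0,0,0],0,80],[[0,0,-30],0,50],[[0,0,-70],0,0],[[0,0,-110],0,0],[[0,0,-135],0,0],[[0,0,-135],0,0],[[0,0,-135],0,0]]' 30
python3 - <<'E'
from h import *
d=grab('wrist','w8'); P=xyz(d)
rect(P,576,243,40,.062,.075,'top'); rect(P,576,243,40,.026,.038,'base');rect(P,576,242,55,.009,.0185,'pad')
go(454,-378,140,0)
E
```

```text
time: 15.55
eef_pos: [0.5793, 0.2437, 0.0237]
tcp_rot: [0.378, 0.926, 0.001, 0.001]
contact_force: [0.3, 0.2, 0.3]
opening: 0.274
finger_force: 29.7
time: 16.55
eef_pos: [0.5782, 0.2433, 0.1574]
tcp_rot: [0.378, 0.926, 0.0, 0.0]
contact_force: [0.6, 0.8, -0.7]
opening: 1.002
finger_force: 0.0
top 1012 [579.2 242.8] [23.1 23.5] 39.1 z [65.2 69.1 70.5]
base 1368 [579.2 243.1] [30.1 44.2] 83.7 z [29.9 33.4 34.7]
pad 3171 [576.9 243.6] [48.3 76.1] 83.0 z [11.4 15.  16.7]
at [577.3 243.1 155.8] ang 135.57 shift [-346.7 -529.8   16.4] yaw -44.4 rows 13 f [ 0.2 -0.3 -0.9] op 1.001 ff 0.0
```

The stamp stands on the pad, about 2 mm off its middle, which is fine. Next is the red pot, with 54° of yaw on the way.

```bash
python3 -m crank '[[[-25,-40,0],8,0],[[-50,-78,0],16,0],[[-77,-118,0],24,0],[[-104,-159,0],32,0],[[-131,-200,0],40,0],[[-158,-241,0],48,0],[[-185,-282,0],54,0],[[-212,-323,0],54,0],[[-239,-364,0],54,0],[[-266,-405,0],54,0]]' 30
python3 - <<'E'
from h import *
go(454,-378,130,81.6)
E
```

```text
time: 17.6
eef_pos: [0.4826, -0.2331, 0.1546]
tcp_rot: [0.757, 0.653, -0.0, -0.002]
contact_force: [0.6, 0.1, 0.2]
opening: 1.001
finger_force: 0.0
at [ 482.6 -233.1  154.6] ang 81.56 shift [-147.6   -7.    24.3] yaw -0.0 rows 3 f [0.6 0.1 0.2] op 1.001 ff 0.0
```

```bash
python3 -m crank '[[[-45,-2,8],0,0],[[-90,-5,16],0,0],[[-130,-7,24],0,0],[[-147,-8,24],0,0],[[-147,-8,24],0,0],[[-147,-8,24],0,0],[[-147,-8,24],0,0]]' 30
python3 - <<'E'
from h import *
d=grab('wrist','w9'); P=xyz(d)
rect(P,454,-378,40,.043,.05,'red')
go(454,-378,-2,81.6)
E
```

```text
time: 18.3
eef_pos: [0.4555, -0.3747, 0.1329]
tcp_rot: [0.757, 0.654, 0.0, -0.001]
contact_force: [0.3, -0.4, 0.1]
opening: 0.997
finger_force: 0.0
red 2934 [ 453.2 -378.1] [40.2 40.5] 7.8 z [44.4 45.6 46.7]
at [ 455.7 -374.7  133.2] ang 81.68 shift [ -3.6  -1.2 135.2] yaw 0.1 rows 3 f [-0.5 -0.9 -0.6] op 0.997 ff 0.0
```

```bash
python3 -m crank '[[[-4,-2,45],0,0],[[-4,-2,90],0,0],[[-4,-2,125],0,0],[[-4,-2,140],0,0],[[-4,-2,143],0,0],[[-4,-2,143],0,0],[[-4,-2,143],0,255],[[-4,-2,143],0,255],[[-4,-2,143],0,255],[[-4,-2,143],0,255]]' 30
python3 -m crank '[[[0,0,0],0,255],[[0,0,0],0,255],[[0,0,-20],0,255],[[0,0,-60],0,255],[[0,0,-100],0,255],[[0,0,-100],0,255],[[0,0,-100],0,255]]' 30
python3 - <<'E'
from h import *
go(549,38.9,90,82.3)
E
```

```text
time: 19.35
eef_pos: [0.4534, -0.381, -0.0081]
tcp_rot: [0.757, 0.653, 0.0, 0.001]
contact_force: [1.2, -0.2, 3.5]
opening: 0.47
finger_force: 30.7
time: 20.05
eef_pos: [0.4528, -0.3804, 0.0911]
tcp_rot: [0.757, 0.653, -0.0, 0.001]
contact_force: [-0.6, 0.6, -1.5]
opening: 0.471
finger_force: 30.8
at [ 452.8 -380.4   91.1] ang 81.57 shift [428.9  33.7   0.6] yaw -0.7 rows 9 f [-0.6  0.6 -1.5] op 0.471 ff 30.771382198145147
```

```bash
python3 -m crank '[[[45,3,0],0,255],[[94,7,0],0,255],[[143,11,0],-1,255],[[192,15,0],-1,255],[[241,19,0],-1,255],[[290,23,0],-1,255],[[339,27,0],-1,255],[[380,31,0],-1,255],[[415,34,0],-1,255],[[427,34,0],-1,255]]' 30
python3 -m crank '[[[0,0,0],0,255],[[0,0,0],0,255],[[0,0,0],0,255],[[0,0,0],0,255],[[0,0,0],0,255]]' 30
python3 - <<'E'
from h import *
d=grab('wrist','w10'); P=xyz(d)
R_=d['frame'].astype(int); red=(R_[...,2]-R_[...,1]>60); Q=P.copy(); Q[~red]=np.nan
rect(Q,549,38,45,.12,.17,'red')
go(549,36.6,-7,82.3)
E
```

```text
time: 21.05
eef_pos: [0.5472, 0.0404, 0.0876]
tcp_rot: [0.75, 0.661, -0.001, -0.002]
contact_force: [-0.8, -0.2, -1.6]
opening: 0.472
finger_force: 30.7
time: 21.55
eef_pos: [0.5488, 0.0363, 0.0903]
tcp_rot: [0.752, 0.659, -0.0, 0.0]
contact_force: [0.5, -0.2, -0.5]
opening: 0.475
finger_force: 30.7
red 13212 [548.8  40.1] [40.6 40.6] 75.0 z [132.2 143.8 144.8]
at [548.8  36.5  90.3] ang 82.49 shift [ 0.1  0.1 97.3] yaw 0.2 rows 2 f [-0.6 -0.  -1. ] op 0.471 ff 30.724461760546546
```

View pics/w10.png

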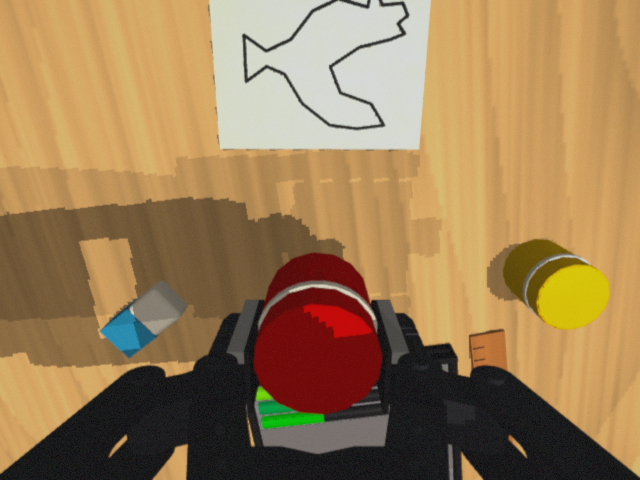

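The red pot is held at (318,330), centred on the drawing's near edge (u 220–420, v 149). The eraser is at (145,320) and the yellow pot at (555,285), both well clear. Lowering.

```bash
python3 -m crank '[[[-0.5,0,45],0,255],[[-0.5,0,80],0,255],[[-0.5,0,94],0,255],[[-0.5,0,98],0,255],[[-0.5,0,98.5],0,255],[[-0.5,0,98.5],0,255],[[-0.5,0,98.5],0,255]]' 30
python3 -m crank '[[[0,0,0],0,110],[[0,0,0],0,80],[[0,0,0],0,60],[[0,0,0],0,60],[[0,0,-30],0,20],[[0,0,-70],0,0],[[0,0,-110],0,0],[[0,0,-155],0,0],[[0,0,-165],0,0],[[0,0,-165],0,0]]' 30
python3 - <<'E'
from h import *
d=grab('wrist','w11'); P=xyz(d)
rect(P,549,38,45,.04,.05,'red')
go(581.4,379.8,130,82.3)
E
```

```text
time: 22.3
eef_pos: [0.5497, 0.0367, -0.0074]
tcp_rot: [0.751, 0.66, 0.001, 0.001]
contact_force: [-0.8, -0.6, -0.5]
opening: 0.474
finger_force: 31.3
time: 23.3
eef_pos: [0.5505, 0.0367, 0.1597]
tcp_rot: [0.751, 0.66, 0.002, 0.002]
contact_force: [0.2, 0.2, 0.7]
opening: 0.998
finger_force: 0.0
red 2558 [549.6  39.6] [40.1 40.3] 30.9 z [44.3 45.6 46.8]
at [548.9  36.9 157.1] ang 82.57 shift [344.2 -12.1  27. ] yaw 0.3 rows 7 f [ 0.1 -0.6 -1.3] op 1.003 ff 0.0
```

```bash
python3 -m crank '[[[45,-2,0],0,0],[[94,-4,0],0,0],[[143,-6,0],0,0],[[192,-8,0],0,0],[[241,-10,0],0,0],[[290,-11,0],0,0],[[330,-12,15],0,0],[[344,-12,25],0,0],[[344,-12,25],0,0],[[344,-12,25],0,0]]' 30
python3 -m crank '[[[0,0,0],0,0],[[0,0,0],0,0],[[0,0,0],0,0]]' 30
python3 - <<'E'
from h import *
d=grab('wrist','w12'); P=xyz(d)
rect(P,581,380,45,.043,.05,'blue')
go(581.4,379.8,-9,82.3)
E
```

```text
time: 24.35
eef_pos: [0.5803, 0.3781, 0.1292]
tcp_rot: [0.751, 0.66, -0.002, -0.0]
contact_force: [1.0, -1.3, 1.3]
opening: 0.999
finger_force: 0.0
time: 24.65
eef_pos: [0.582, 0.3785, 0.1327]
tcp_rot: [0.752, 0.659, 0.001, 0.0]
contact_force: [0.2, 0.5, -0.9]
opening: 1.0
finger_force: 0.0
blue 3003 [581.6 381.2] [40.4 40. ] 81.2 z [44.4 45.6 46.7]
at [581.9 378.7 132.6] ang 82.5 shift [  0.9  -0.7 141.6] yaw 0.2 rows 3 f [0.2 0.9 0.6] op 1.005 ff 0.0
```

```bash
python3 -m crank '[[[2,0,45],0,0],[[2,0,90],0,0],[[2,0,125],0,0],[[2,0,138],0,0],[[2,0,141],0,0],[[2,0,141],0,0],[[2,0,141],0,255],[[2,0,141],0,255],[[2,0,141],0,255],[[2,0,141],0,255]]' 30
python3 -m crank '[[[0,0,0],0,255],[[0,0,0],0,255],[[0,0,-20],0,255],[[0,0,-60],0,255],[[0,0,-110],0,255],[[0,0,-140],0,255],[[0,0,-140],0,255],[[0,0,-140],0,255],[[0,0,-140],0,255]]' 30
python3 - <<'E'
from h import *
d=load('w12')
go(672.6,124.1,130,82.3)
E
```

```text
time: 25.7
eef_pos: [0.5826, 0.3821, -0.0074]
tcp_rot: [0.751, 0.66, 0.001, 0.0]
contact_force: [-1.0, -0.8, 3.7]
opening: 0.472
finger_force: 30.8
time: 26.6
eef_pos: [0.58, 0.3808, 0.1282]
tcp_rot: [0.751, 0.66, -0.002, -0.001]
contact_force: [0.3, -0.5, -1.3]
opening: 0.47
finger_force: 30.6
at [580.  380.8 128.2] ang 82.57 shift [-242.6  125.    -1.6] yaw 0.3 rows 6 f [ 0.3 -0.5 -1.3] op 0.47 ff 30.577125281351982
```

```bash
python3 -m crank '[[[-40,20,0],0,255],[[-82,42,0],0,255],[[-124,63,0],0,255],[[-166,84,0],0,255],[[-205,104,0],0,255],[[-230,117,20],0,255],[[-243,124,35],0,255],[[-243,124,40],0,255],[[-243,124,40],0,255],[[-243,124,40],0,255]]' 30
python3 -m crank '[[[0,0,0],0,255],[[0,0,0],0,255],[[0,0,0],0,255],[[0,0,0],0,255]]' 30
python3 - <<'E'
from h import *
d=grab('wrist','w13'); P=xyz(d)
f=d['frame'].astype(int); b=(f[...,0]-f[...,2]>50); Q=P.copy(); Q[~b]=np.nan
rect(Q,672,124,45,.12,.17,'blue')
go(672.6,124.1,-8,82.3)
E
```

```text
time: 27.6
eef_pos: [0.6725, 0.1263, 0.0904]
tcp_rot: [0.751, 0.661, -0.0, -0.001]
contact_force: [0.7, -0.3, -2.0]
opening: 0.468
finger_force: 30.6
time: 28.0
eef_pos: [0.6733, 0.1249, 0.0913]
tcp_rot: [0.751, 0.66, 0.0, 0.0]
contact_force: [0.8, 0.6, -0.9]
opening: 0.475
finger_force: 30.6
blue 12822 [672.7 125.1] [40.1 40.3] 80.9 z [127.  144.1 145.1]
at [673.2 124.8  91.1] ang 82.59 shift [-0.8 -0.6 99.1] yaw 0.3 rows 2 f [0.2 0.3 0.2] op 0.47 ff 30.607245993451215
```

```bash
python3 -m crank '[[[-0.5,0,45],0,255],[[-0.5,0,80],0,255],[[-0.5,0,94],0,255],[[-0.5,0,98],0,255],[[-0.5,0,98.5],0,255],[[-0.5,0,98.5],0,255],[[-0.5,0,98.5],0,255]]' 30
python3 -m crank '[[[0,0,0],0,110],[[0,0,0],0,80],[[0,0,0],0,60],[[0,0,0],0,60],[[0,0,-30],0,20],[[0,0,-70],0,0],[[0,0,-110],0,0],[[0,0,-155],0,0],[[0,0,-165],0,0],[[0,0,-165],0,0]]' 30
python3 - <<'E'
from h import *
d=grab('wrist','w14'); P=xyz(d)
rect(P,672,124,45,.04,.05,'blue')
go(426.6,-5.3,150,120.7)
E
```

```text
time: 28.75
eef_pos: [0.674, 0.1241, -0.0066]
tcp_rot: [0.751, 0.66, 0.001, 0.001]
contact_force: [-0.5, -0.0, -0.5]
opening: 0.472
finger_force: 31.6
time: 29.75
eef_pos: [0.6749, 0.1241, 0.1608]
tcp_rot: [0.751, 0.66, 0.003, 0.002]
contact_force: [0.2, -0.1, 0.2]
opening: 0.998
finger_force: 0.0
blue 2513 [673.3 123.2] [40.6 40. ] 81.5 z [44.2 45.6 46.8]
at [673.3 124.1 157.7] ang 82.57 shift [-160.2 -227.9    7.4] yaw -38.1 rows 6 f [-0.4  0.7 -0.9] op 0.998 ff 0.0
```

```bash
python3 -m crank '[[[-26,-38,0],-8,0],[[-53,-76,0],-16,0],[[-80,-114,0],-24,0],[[-108,-152,0],-32,0],[[-135,-190,0],-38,0],[[-155,-218,5],-38,0],[[-160,-228,8],-38,0],[[-160,-228,8],-38,0],[[-160,-228,8],-38,0],[[-160,-228,8],-38,0]]' 30
python3 -m crank '[[[0,0,0],0,0],[[0,0,0],0,0]]' 30
python3 - <<'E'
from h import *
d=grab('wrist','w15'); P=xyz(d)
rect(P,426.6,-5.3,40,.012,.025,'eraser'); 
go(426.6,-5.3,-18,120.7)
E
```

```text
time: 30.8
eef_pos: [0.4274, -0.0048, 0.1493]
tcp_rot: [0.495, 0.869, 0.0, 0.0]
contact_force: [0.4, -0.2, 1.2]
opening: 0.998
finger_force: 0.0
time: 31.0
eef_pos: [0.427, -0.0049, 0.1493]
tcp_rot: [0.495, 0.869, 0.0, -0.0]
contact_force: [0.5, 0.0, 0.4]
opening: 1.0
finger_force: 0.0
eraser 2320 [426.4  -5. ] [50.  26.9] 30.5 z [15.7 17.8 19. ]
at [426.8  -4.9 149.3] ang 120.61 shift [ -0.3  -0.4 167.3] yaw -0.1 rows 4 f [ 0.3 -0.1 -0.2] op 0.998 ff 0.0
```

```bash
python3 -m crank '[[[0,0,45],0,0],[[0,0,90],0,0],[[0,0,135],0,0],[[0,0,160],0,0],[[0,0,169],0,0],[[0,0,169],0,0],[[0,0,169],0,255],[[0,0,169],0,255],[[0,0,169],0,255],[[0,0,169],0,255]]' 25
python3 -m crank '[[[0,0,0],0,255],[[0,0,0],0,255],[[0,0,-20],0,255],[[0,0,-60],0,255],[[0,0,-100],0,255],[[0,0,-100],0,255],[[0,0,-100],0,255]]' 25
python3 - <<'E'
from h import *
d=load('w3') 
go(557.1,-131,80,90.6)
E
```

```text
time: 32.05
eef_pos: [0.4281, -0.0056, -0.018]
tcp_rot: [0.496, 0.869, 0.001, 0.002]
contact_force: [-0.2, -0.1, 7.0]
opening: 0.578
finger_force: 27.1
time: 32.75
eef_pos: [0.4271, -0.0054, 0.0815]
tcp_rot: [0.496, 0.869, 0.0, 0.002]
contact_force: [-0.3, -0.4, -1.2]
opening: 0.581
finger_force: 26.4
at [427.1  -5.4  81.5] ang 120.58 shift [-174.3   48.     2.1] yaw 30.0 rows 4 f [-0.3 -0.4 -1.2] op 0.581 ff 26.412193179130554
```

```bash
python3 -m crank '[[[-40,11,0],8,255],[[-80,22,0],16,255],[[-120,33,0],24,255],[[-155,43,0],30,255],[[-174,48,0],30,255],[[-174,48,0],30,255],[[-174,48,0],30,255],[[-174,48,0],30,255],[[-174,48,0],30,255]]' 25
python3 - <<'E'
from h import *
d=grab('wrist','w16'); P=xyz(d)
rect(P,557,-131,45,.10,.125,'eraser'); rect(P,557,-131,120,.009,.025,'case')
go(557.1,-131,-3,90.6)
E
```

```text
time: 33.65
eef_pos: [0.555, -0.1294, 0.0796]
tcp_rot: [0.703, 0.711, -0.0, -0.001]
contact_force: [0.4, 0.1, 0.4]
opening: 0.576
finger_force: 26.4
eraser 13271 [ 554.6 -128.6] [77.1 28. ] 0.8 z [104.6 115.2 121.3]
case 47802 [ 535.5 -126.3] [192.8 137. ] 0.5 z [12.8 14.6 18. ]
at [ 555.3 -129.6   79.9] ang 90.62 shift [-1.4  1.9 82.9] yaw 0.0 rows 2 f [-0.1  0.6 -0.8] op 0.579 ff 26.3827782869339
```

View pics/w16.png

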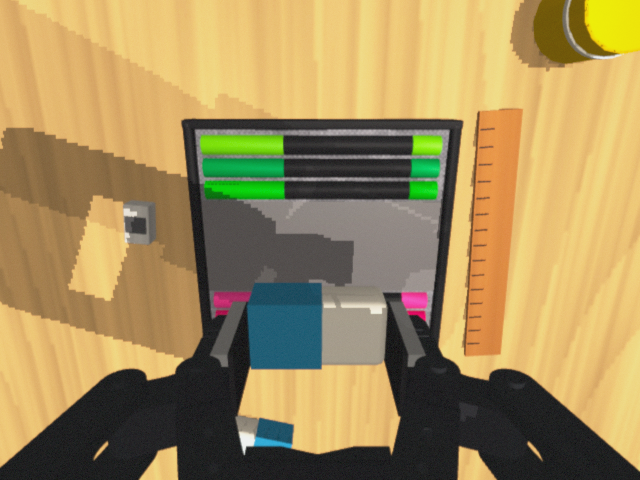

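The eraser is held square, with its top face at u 250–385 and its centre near (318,325). The bay lies between green (v 199) and pink (v 292), with its ends at u 206 and 440. I'll convert these to positions.

```bash
python3 - <<'E'
from h import *
d=load('w16'); P=xyz(d)
for u,v,z in[(320,199,.016),(235,292,.016),(410,292,.016),(206,245,.015),(441,245,.015),(185,121,.018),(461,121,.018)]: print(u,v,(ray(d,u,v,z)[:2]*1000).round(1))
m=(P[...,2]>.112)&(P[...,2]<.122); m[:,:252]=0; m[:,384:]=0; m[400:]=0
q=P[m]*1000; print(np.percentile(q,[1,50,99],axis=0).round(1))
E
```

```text
320 199 [ 555.5 -100.9]
235 292 [ 504.4 -159.3]
410 292 [ 611.  -158.1]
206 245 [ 488.7 -129.5]
441 245 [ 627.1 -127.9]
185 121 [483.6 -59.1]
461 121 [629.4 -57.5]
[[ 531.5 -141.5  112.4]
 [ 553.6 -127.1  115.2]
 [ 577.5 -115.4  116.7]]
```

```bash
python3 -m crank '[[[0,0,30],0,255],[[0,0,55],0,255],[[0,0,60],0,255],[[0,0,60],0,255],[[0,0,60],0,255],[[0,0,60],0,255],[[0,0,60],0,255],[[0,0,60],0,255]]' 25
python3 - <<'E'
from h import *
d=grab('wrist','w17'); P=xyz(d)
m=(P[...,2]>.052)&(P[...,2]<.062); m[:,:252]=0; m[:,384:]=0; m[400:]=0
q=P[m]*1000; print(np.percentile(q,[1,50,99],axis=0).round(1))
go(557.4,-130.3,-3,90.6)
E
```

```text
time: 34.5
eef_pos: [0.5567, -0.1308, 0.0211]
tcp_rot: [0.704, 0.711, 0.0, 0.001]
contact_force: [-0.3, -0.5, 0.1]
opening: 0.577
finger_force: 26.4
[[ 533.1 -142.9   52.4]
 [ 555.2 -128.    56.7]
 [ 579.1 -116.6   58.2]]
at [ 556.5 -130.7   20.9] ang 90.57 shift [ 0.4  0.9 23.9] yaw -0.0 rows 1 f [-0.1  0.1 -0.7] op 0.581 ff 26.354701817035675
```

```bash
python3 -m crank '[[[-0.5,1,12],0,255],[[-0.5,1,20],0,255],[[-0.5,1,23],0,255],[[-0.5,1,24],0,255],[[-0.5,1,24],0,255],[[-0.5,1,24],0,255]]' 25
python3 -m crank '[[[0,0,0],0,80],[[0,0,0],0,60],[[0,0,0],0,40],[[0,0,0],0,40],[[0,0,-30],0,20],[[0,0,-70],0,0],[[0,0,-110],0,0],[[0,0,-155],0,0],[[0,0,-180],0,0],[[0,0,-180],0,0]]' 30
python3 -m crank '[[[0,0,0],0,0],[[0,0,0],0,0],[[0,0,0],0,0]]' 30
python3 - <<'E'
from h import *
d=grab('wrist','w18'); P=xyz(d)
rect(P,557,-131,45,.025,.04,'eraser')
d=grab('top','top1'); P=xyz(d)
rect(P,672,124,45,.04,.05,'blue');rect(P,549,39,45,.04,.05,'red');rect(P,577,243,55,.009,.019,'pad');rect(P,577,243,40,.026,.038,'stamp');rect(P,688,-7,40,.04,.06,'yellow');rect(P,557,-131,45,.025,.04,'eraser')
cv2.imwrite('pics/fin.png',cv2.convertScaleAbs(cv2.resize(d['frame'][130:310,180:450],None,fx=2.9,fy=2.9,interpolation=cv2.INTER_CUBIC),alpha=1.4))
E
```

```text
time: 35.15
eef_pos: [0.5565, -0.1308, -0.0038]
tcp_rot: [0.703, 0.711, -0.001, -0.001]
contact_force: [-3.6, 1.0, 5.4]
opening: 0.573
finger_force: 27.0
time: 36.15
eef_pos: [0.5601, -0.1322, 0.1819]
tcp_rot: [0.704, 0.711, 0.002, 0.005]
contact_force: [-0.5, 0.1, 0.4]
opening: 0.997
finger_force: 0.0
time: 36.45
eef_pos: [0.5559, -0.1305, 0.1737]
tcp_rot: [0.704, 0.711, -0.001, -0.002]
contact_force: [0.1, -0.2, -0.1]
opening: 0.998
finger_force: 0.0
eraser 2194 [ 556.1 -129.9] [50.  26.5] 0.3 z [29.5 31.8 33.1]
blue 312 [673.6 122.5] [39.9 39.4] 15.1 z [43.  46.3 48.9]
red 322 [549.5  39. ] [39.8 39.2] 27.2 z [43.8 46.1 48.6]
pad 443 [577.1 242.7] [48.4 76.3] 82.6 z [10.6 14.9 18.1]
stamp 210 [579.2 241.6] [30.1 44.4] 82.1 z [28.4 33.9 36.9]
yellow 320 [687.5  -7.3] [39.9 39.6] 42.1 z [42.9 46.  48.4]Traceback (most recent call last):
  File "<stdin>", line 5, in <module>
  File "h.py", line 32, in rect
    q=P[m]; c,s,a=cv2.minAreaRect((q[:,:2]*1000).astype(np.float32)); print(lab,m.sum(),np.round(c,1),np.round(s,1),round(a,1),'z',np.round(np.percentile(q[:,2]*1000,[5,50,95]),1))
                                                                                                                                            ~~~~~~~~~~~~~^^^^^^^^^^^^^^^^^^^^^^^
    return _quantile_unchecked(
        a, q, axis, out, overwrite_input, method, keepdims, weights)
    return _ureduce(a,
                    func=_quantile_ureduce_func,
    ...<5 lines>...
                    overwrite_input=overwrite_input,
                    method=method)
    r = func(a, **kwargs)
    result = _quantile(arr,
                       quantiles=q,
    ...<2 lines>...
                       out=out,
                       weights=wgt)
    slices_having_nans = np.isnan(arr[-1, ...])
                                  ~~~^^^^^^^^^
IndexError: index -1 is out of bounds for axis 0 with size 0
```

View pics/w18.png

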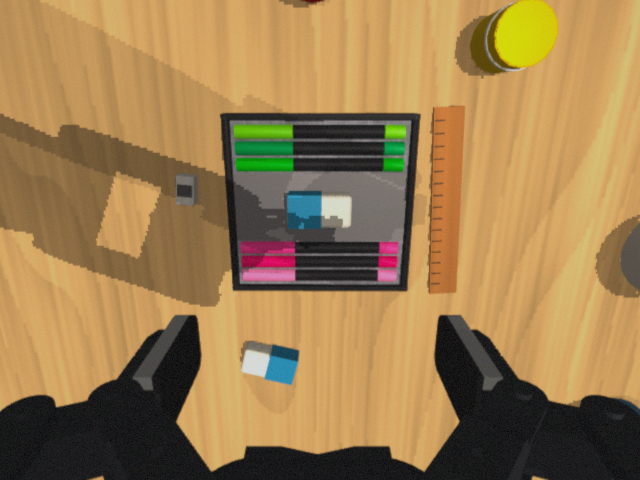

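The eraser lies flat at (320,210), in the middle of the bay and clear of the green and pink markers. The top camera puts the pad, stamp, both placed pots and the untouched yellow pot within about 2 mm of where they should be.

```bash
python3 -c "
from plant import ctrl
print(ctrl.sign_off())"
```

```text
the job is handed in; nothing more can be done
None
```

I laid out the colouring place as asked and handed it in at about 36.5 s: everything stands upright and released, within about 3 mm of its spot by camera (the stamp about 2 mm off the pad's centre), and the yellow pot and look-alikes were left alone.

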